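Slide a filled mould frame onto the cooling bars and bolt it in

TASK

The filled mould frame stands askew on the loading deck of the cooling stand. Straighten it up flush against the guide along the back of the deck, then slide it along - do not lift or tip it, the fillings are soft - onto the two narrow bars until it sits fully home against the end stop, straight and centred on the bars, and finally shoot the bolt fully across behind it so that it cannot slip back when the stand is carried to the cold room. Leave the brass block, the pen and the beaker where they are.

Things in the scene. Friction and masses are not known exactly. Their poses are not given: they have to be found in the camera images.
- cooling_stand: stainless bench stand 0.5 m long, fixed. Origin on the bench under the joint of loading deck and bars, midway between the bars; +y along the stand to the loading end (away from the end stop), +x to its back (away from the robot). All stand sizes below are in these axes. Polished: the frame slides at a friction of 0.3 to 0.45.
- deck_end (a point): middle (x 0, y 260 mm) of the outer edge of the loading deck, a flat sheet at x -90..+62, y 0..260 mm, top at z = 55 mm. A dark carrying bow (8 mm rod, z 41..49 mm) stands 20 mm out from this edge, below the deck's top, at x -49..+24 mm
- guide_mid (a point): foot of the front face of the guide along the back of the deck (x = +55, y 0..260 mm; this point at y 130): a lip 12 mm high and above it an 8 mm rod, centred 46 mm above the deck, faces in line. A frame flush against it is centred on the bars (x about 0)
- stop_face (a point): foot of the end stop's face, midway between the bars (x 0, y -234, z 54 mm); the stop is a plate 90 mm wide standing 18 mm above the bars. The bars: two flat bars 10 mm wide, centre lines x = -30 and +30 mm, from the deck (y 0) to the stop, tops at z = 54 mm, nothing between or beside them
- bracket (a point): top of the bolt's barrel, z = 74 mm, on a bracket at the front corner of the deck next to the bars; barrel and bracket fill x -126..-62, y -13..+22 mm
- mould_frame: brass rack with five filled mould strips, one rigid loose body, 106 (x) by 228 (y) by 66 mm, 0.3 to 0.55 kg; origin at the centre of its underside, y along its length, +y end towards the loading end. It starts on the deck, 14 to 28 mm short of centred on the bars and turned up to 6 degrees. Home: its centre at y = -120 mm of the stand
- frame_mid (a point): centre of the mould frame, half-way up (33 mm above its underside). Sides: base-plate edge (2 mm thick, x +-53 mm), thin angle plates at the four corners (x +-54, y +-97..112 mm, full height), strip flanges (63..65 mm up, x +-50 mm), which an upright finger meets first between the corners. Ends: y -114 and about +113 mm (flange ends and base edge, within 3 mm)
- home_point (a point): point of the stand where the centre of the frame is when it is fully home on the bars (x 0, y -120, z 87 mm of the stand)
- bolt_knob (a point): centre of the black knob (15 mm across, 16 mm tall, on an upright pin of 9 mm diameter) on the slide bolt; 106 mm above the bench; the bolt's rod is 9 mm thick, 68 mm above the bench, and runs along the stand's x
- bolt (a joint): slide bolt, m: 0 drawn back towards the robot, 0.034 fully shot, when the knob has moved 34 mm along the stand's +x and the rod lies 24 mm across behind the frame's corner nearest the robot, with 4 mm to spare if the frame is fully home; it stays where it is left and takes about 1.5 to 2 N to move
- brass_spacer: plain brass block 25 x 40 x 20 mm, lying on the bench to the right of the stand; origin at the centre of its underside
- pen: ball pen 139 mm long, 10 mm thick, lying on the bench in front of the bars; origin at the centre of its underside
- beaker: clear beaker, diameter 53 mm, 66 mm tall, standing behind the deck; origin at the centre of its underside

How it is judged:
By the outcome, as a careful person would: the job done as asked, in the order asked, and still so for the second after the job is handed in, with the robot touching nothing.
It also fails if it takes over 59 s, if anything falls off the work surface, if the arm or the gripper's body presses on something with over 40 N, if the wrist force passes 120 N, or if a joint passes its speed limit or range.

ROBOT

A 6-joint arm with a two-finger parallel gripper is mounted at the origin on a cart in front of the work surface, level with it; the furniture and walls round the work are solid. World frame = base frame: x ahead of the robot, y to its left, z up, the work surface at z = 0. Lengths are in mm, angles in rad, forces in N, time in s.
With the tool pointing down it reaches from about 275 to 1000 mm from the base axis. Payload 8.4 kg.
Tool frame: the origin (TCP) lies midway between the tips of the shut fingers; the grasp point (between the pads) lies 19 mm behind it; z points along the fingers, y is the line along which they close (so a half turn about z gives the same grasp; the last joint's range is limited). The gripper opens to 85 mm and grips with 20 to 120 N. Pads are 22 mm wide; open, the fingers measure 114 mm over their backs; the gripper's body (76 mm by 85 mm) begins 54 mm behind the grasp point. The pads swing forward as they close: fully open they stand 13 mm farther back than shut.
Start: joints at [-1.155, 0.353, 1.633, -0, 1.155, -0.002], TCP at [253.593, -571.243, 231.281] pointing down, gripper open.
Joint ranges: [-2.63, 2.63], [-0.92, 2.1], [0.06, 2.66], [-1.3, 4.44], [0, 2.69], [-3.02, 3.02]. Speed limits (rad/s): [2.22, 2.22, 2.79, 3.14, 3.14, 3.14].

INTERFACE

Orientations are given as [roll, pitch, yaw] about the fixed x, y, z axes, in that order (R = Rz(yaw) Ry(pitch) Rx(roll)).
In Python, from rig import monitor, imaging, r gives the robot as it stands.
- The arm moves only by the tool drive_tool, never from a script. Its argument "plan" is a list of rows, each an object of numbers: "x", "y", "z": the shift along the tool's x, y, z in units of 50 mm (1.0 is 50 mm); "ax", "ay", "az": the turn, a rotation vector about the tool's x, y, z in units of 6 degrees (1.0 is 6 degrees); "hand": the finger opening in mm, from 0 to 85.4. In form: [{"x": .., "y": .., "z": .., "ax": .., "ay": .., "az": .., "hand": ..}, ...]. A call has 1 to 8 rows; each row is the pose to reach, as a shift and turn from the pose commanded when the call began, along the tool's axes at that moment; what a row does not reach only later rows make up. A row lasts 1/10 s, in which the tool goes at most 50 mm and 8.59 degrees, less where a joint would pass 70% of its speed; a pose out of reach is approached as far as the arm can. A call with a gripper value outside its range is refused whole. The fingers move at their own pace and stop on an object; "grip_force" is the grip in N (left out, the last holds). Time passes only in rows, so rows that repeat a pose let the fingers close. It gives the time, the measured TCP pose, the force, the opening and the grip force at its end, in the units of the state.
- monitor.sense(): the state, without advancing time (a new reading comes with each control period).
- imaging.grab_frame(name): name is "scene" or "side" or "wrist"; returns the picture (480x640x3 uint8, red, green, blue); there is no depth.
- imaging.camera_info(name): a dict with "mtx" (3x3 intrinsics, pixels), "dist" ([k1, k2, p1, p2, k3] as OpenCV has them; the pictures are not rectified), "R" (3x3) and "t" (3): a world point X has camera coordinates R X + t. Camera axes: x right, y down, z forward; pixel columns grow to the right and rows downward; lengths in mm; the calibration is good to about 2 mm. A picture is of the moment at which its call begins: read the wrist's pose just before it. camera_info takes no time and is no camera call; for the wrist camera it gives the pose at the moment of the call.
- r.sign_off(): hands the job in; it is judged then, once.
The state is a dict: "clock": time; "qpos": joint angles; "qvel": joint speeds; "joint_efforts": joint torques, N m; "eef_pos": TCP position; "tcp_rot": TCP orientation; "contact_force": force on the tool from outside, world axes, zero at the start; "wrist_torque": the same for the moment, N m; "opening": opening from 0.0 (shut) to 1.0 (fully open); "grasp_force": force on a finger pad.
Only numpy, scipy, OpenCV 4.12 (cv2) and the standard library are available. Lean on these libraries where they do the work, as an engineer would, in place of code of your own. Each camera call takes 0.05 s, during which the arm holds its last target. There are 200 camera calls.

## Working session

There is one attempt and no reset: what is moved stays moved. The work goes in short steps, Python scripts to look and compute and a tool call to move; the robot and the scene stay as the last step left them, time stands still between calls to the robot, and variables do not carry over. Pictures are saved under pics/ and viewed, at most 10 in all, crops included, and the job is handed in when it is done.

Besides the shell and the picture viewer there is one more tool, called after ">>>" by a JSON object that holds its "name" and its "arguments", one argument or row to a line. drive_tool: Moves the arm, as the interface text tells. Its arguments: {"type":"object","properties":{"plan":{"type":"array","items":{"type":"object","properties":{"x":{"type":"number"},"y":{"type":"number"},"z":{"type":"number"},"ax":{"type":"number"},"ay":{"type":"number"},"az":{"type":"number"},"hand":{"type":"number"}}}},"grip_force":{"type":"number"}},"required":["plan"]}

```bash
mkdir -p pics
python3 - <<'E'
from rig import monitor, imaging, r
import cv2
for n in("scene","side"):
    im=imaging.grab_frame(n); cv2.imwrite(f"pics/{n}0.png",im[:,:,::-1])
    c=imaging.camera_info(n); print(n,c)
s=monitor.sense(); print(s)
E
```

```text
scene {'mtx': array([[446.71653945,   0.        , 318.11260383],
       [  0.        , 446.71653945, 228.61885392],
       [  0.        ,   0.        ,   1.        ]]), 'dist': array([-0.04063967,  0.        ,  0.        ,  0.        ,  0.        ]), 'R': array([[-0.47607447, -0.87914289, -0.02146797],
       [-0.38171486,  0.22857579, -0.8955707 ],
       [ 0.79224167, -0.4181637 , -0.444401  ]]), 't': array([361.1328124 , 269.62362006, 778.69104735])}
side {'mtx': array([[445.12698187,   0.        , 318.18280851],
       [  0.        , 445.12698187, 237.82021267],
       [  0.        ,   0.        ,   1.        ]]), 'dist': array([0.00078553, 0.        , 0.        , 0.        , 0.        ]), 'R': array([[ 0.99482082, -0.09950126,  0.02076146],
       [-0.03093793, -0.49097944, -0.87062163],
       [ 0.0968214 ,  0.86547021, -0.49151493]]), 't': array([-539.80108141,  170.53963564,  914.49331334])}
{'clock': 0.1, 'qpos': array([-1.15540671e+00,  3.53593344e-01,  1.63409820e+00, -2.95009203e-07,
        1.15523693e+00, -2.40677285e-03]), 'qvel': array([ 0.0013326 , -0.00221586,  0.00120699, -0.00111567, -0.00050233,
        0.00034197]), 'joint_efforts': array([-7.67926231e-04, -6.06357193e+01, -3.42819786e+01, -3.58439968e-05,
        3.85725492e-03,  2.94187680e-05]), 'eef_pos': array([ 253.40093652, -570.81806162,  230.61129993]), 'tcp_rot': array([-3.14025684e+00, -2.94526085e-06,  4.17796510e-01]), 'contact_force': array([ 0.38942417, -0.21109918, -0.09555772]), 'wrist_torque': array([-0.01968665,  0.03578463, -0.01107111]), 'grasp_force': 0.0, 'opening': 0.9991276170481692}
```

View pics/scene0.png

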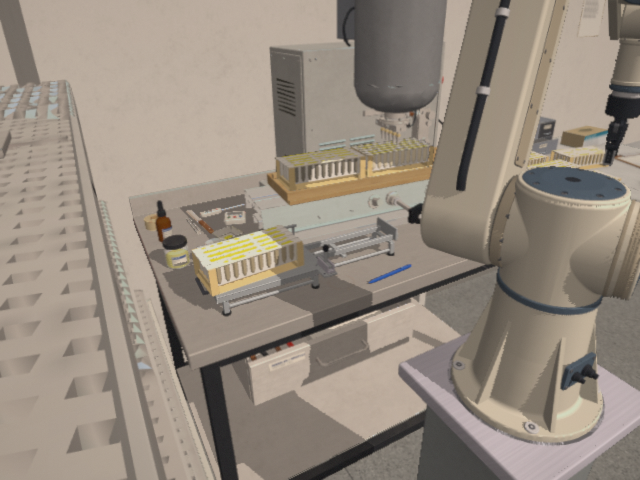

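View pics/side0.png

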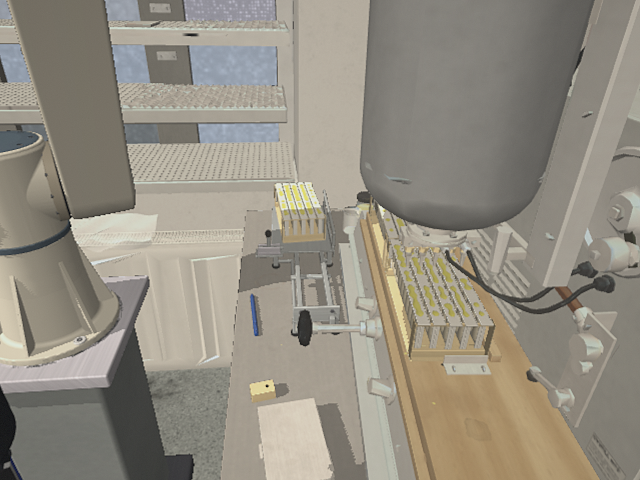

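The stand is small in both pictures: the frame is at scene (247,260) and side (299,210), and the stop is near side (316,312). I'll make enlarged crops.

Run:
```python
import cv2
a=cv2.imread("pics/scene0.png")[205:325,185:420]
b=cv2.imread("pics/side0.png")[175:335,240:400]
cv2.imwrite("pics/a.png",cv2.resize(a,None,fx=3.4,fy=3.4,interpolation=cv2.INTER_CUBIC))
cv2.imwrite("pics/b.png",cv2.resize(b,None,fx=3.75,fy=3.75,interpolation=cv2.INTER_CUBIC))
```

```text
(no output)
```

View pics/a.png

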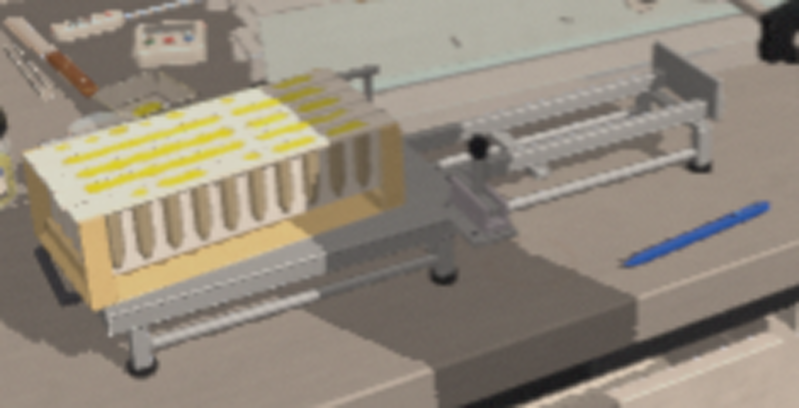

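View pics/b.png

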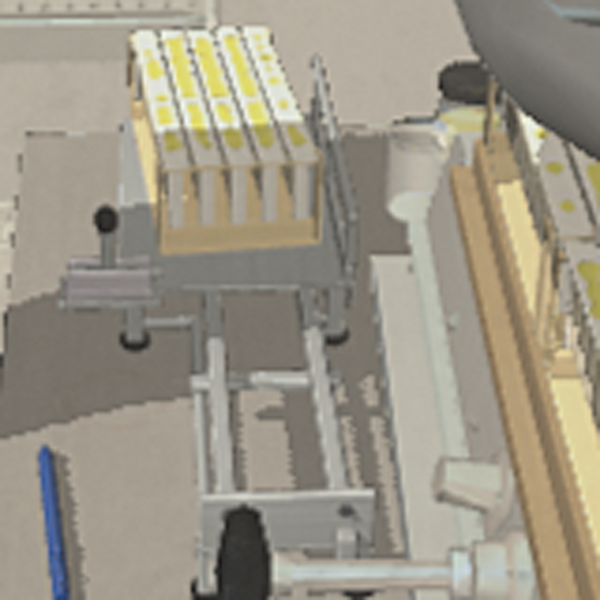

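Scene crop: knob (479,147), stop top corners (655,45) and (718,80), frame corner tops (80,222), (402,122), (25,157). Side crop: knob (106,219), stop top (203,497) to (373,490), frame −y end top (160,165) to (320,158) and bottom (162,250) to (320,240). I'll fit the stand and frame poses jointly from these.

```bash
cat > h.py <<'E'
import numpy as np, cv2
from rig import monitor, imaging, r
from scipy.optimize import least_squares
def proj(c,P):
    rv=cv2.Rodrigues(np.asarray(c['R']))[0]
    return cv2.projectPoints(np.asarray(P,float).reshape(-1,1,3),rv,np.asarray(c['t']),c['mtx'],c['dist'])[0][:,0]
def place(p,P):
    P=np.asarray(P,float); c,s=np.cos(p[2]),np.sin(p[2])
    return np.c_[p[0]+c*P[:,0]-s*P[:,1], p[1]+s*P[:,0]+c*P[:,1], P[:,2]]
def fit(obs,p0):  # obs: list of (cam dict, local pts, pixels)
    f=lambda p: np.concatenate([(proj(c,place(p,L))-px).ravel() for c,L,px in obs])
    s=least_squares(f,p0,loss='soft_l1',x_scale=[100,100,1]); return s.x,f(s.x).reshape(-1,2)
E
python3 - <<'E'
from h import *
cs,cd=imaging.camera_info("scene"),imaging.camera_info("side")
A=lambda q:np.array(q,float)/3.4+[185,205]
B=lambda q:np.array(q,float)/3.75+[240,175]
np.set_printoptions(precision=3,suppress=True)
kx=-95 # knob x guess, fitted below
st=[(cs,[[45,-234,72],[-45,-234,72],[-90,260,55],[30,-236,54]][:3],A([[655,45],[718,80],[107,312]])),
    (cd,[[-45,-236,72],[45,-236,72],[62,0,55]],B([[203,497],[373,490],[350,285]]))]
best=min((fit(st,[500,0,y]) for y in(-.3,0,.3)),key=lambda q:abs(q[1]).sum())
p=best[0];print("stand",p,best[1].ravel())
fr=[(cs,[[-54,112,121],[-54,-112,121],[54,112,121],[-53,113,55],[-53,-113,55]],A([[80,222],[402,122],[25,157],[93,305],[403,203]])),
    (cd,[[-54,-112,121],[54,-112,121],[-53,-114,55],[53,-114,55],[-50,112,120],[50,112,120]],B([[160,165],[320,158],[162,250],[320,240],[132,33],[268,30]]))]
q,e=min((fit(fr,[500,150,y]) for y in(-.3,0,.3)),key=lambda q:abs(q[1]).sum());print("frame",q,e.ravel())
# knob
f=lambda X: np.concatenate([(proj(c,[[X[0],X[1],106]])-px).ravel() for c,px in((cs,A([[479,147]])),(cd,B([[106,219]])))])
k=least_squares(f,[450,50]);print("knob",k.x,k.fun)
def loc(P):
    c,s=np.cos(p[2]),np.sin(p[2]);d=np.array(P[:2])-p[:2];return c*d[0]+s*d[1],-s*d[0]+c*d[1]
print("knob loc",loc(k.x),"frame loc",loc(q),np.degrees(q[2]-p[2]))
print(place(p,[[0,260,55],[0,-234,54],[55,130,55],[0,0,0]]))
E
```

```text
stand [532.243 149.64   -0.014] [-1.413 -1.656 -0.412  0.579 -0.     0.424 -1.224  0.817  0.102  0.939
  0.477 -0.233]
frame [517.454 308.406   0.072] [ 0.031 -1.354 -0.709 -1.174 -0.739 -3.207 -0.282  0.857  0.188 -0.413
 -0.85   0.45   0.714 -0.334 -0.379  1.954 -0.305  1.725  0.022  0.115
 -1.356 -0.728]
knob [437.49  152.081] [-0.339 -0.924 -0.555  0.147]
knob loc (np.float64(-94.77830522035549), np.float64(1.1061774847455008)) frame loc (np.float64(-17.024085393739345), np.float64(158.541921216019)) 4.95566943428984
[[535.906 409.614  55.   ]
 [528.947 -84.337  54.   ]
 [589.069 278.852  55.   ]
 [532.243 149.64    0.   ]]
```

```bash
cat >> h.py <<'E'
from scipy.spatial.transform import Rotation as Ro
SP=np.array([532.2,149.6,-0.014])
def W(P,p=SP): return place(p,np.atleast_2d(np.asarray(P,float)))[0]
def row(pos,yaw,frm=None):
    """units for a move from measured (or given (pos,rpy)) pose to world pos, tool down with yaw"""
    s=monitor.sense(); a,b=(s['eef_pos'],s['tcp_rot']) if frm is None else frm
    R=Ro.from_euler('xyz',b); G=Ro.from_euler('xyz',[np.pi,0,yaw])
    d=R.inv().apply(np.asarray(pos)-a)/50; w=np.degrees((R.inv()*G).as_rotvec())/6
    print("xyz",d.round(3),"a",w.round(3),"dist mm",round(50*np.linalg.norm(d),1))
E
python3 - <<'E'
from h import *
f=([253.6,-571.2,231.3],[-np.pi,0,.4178])
row([360,-200,215],.2,f); row([425,308,190],-.014,f)
E
```

```text
xyz [ 4.957 -5.922  0.326] a [-0.    0.    2.08] dist mm 386.5
xyz [ 10.268 -14.681   0.826] a [-0.    -0.     4.123] dist mm 896.7
```

>>> {"name": "drive_tool", "arguments": {
  "plan": [
    {"x": 4.957,"y": -5.922,"z": 0.326,"az": 2.08,"hand": 85},
    {"x": 4.957,"y": -5.922,"z": 0.326,"az": 2.08,"hand": 85},
    {"x": 4.957,"y": -5.922,"z": 0.326,"az": 2.08,"hand": 85},
    {"x": 4.957,"y": -5.922,"z": 0.326,"az": 2.08,"hand": 85},
    {"x": 4.957,"y": -5.922,"z": 0.326,"az": 2.08,"hand": 85},
    {"x": 4.957,"y": -5.922,"z": 0.326,"az": 2.08,"hand": 85},
    {"x": 4.957,"y": -5.922,"z": 0.326,"az": 2.08,"hand": 85},
    {"x": 4.957,"y": -5.922,"z": 0.326,"az": 2.08,"hand": 85}
  ]
}}

```text
invalid input
```

Run:
```python
from h import *
s=monitor.sense();print(s['eef_pos'],s['tcp_rot'],s['contact_force'])
row([425,308,190],-.014)
```

```text
[ 253.40093652 -570.81806162  230.61129993] [-3.14025684e+00 -2.94526085e-06  4.17796510e-01] [ 0.38942417 -0.21109918 -0.09555772]
xyz [ 10.268 -14.671   0.832] a [-1.300e-02  3.000e-03  4.123e+00] dist mm 896.3
```

>>> {"name": "drive_tool", "arguments": {
  "plan": [
    {"x": 0.6,"y": -0.7,"z": 0,"ax": 0,"ay": 0,"az": 0.3,"hand": 85},
    {"x": 1.2,"y": -1.4,"z": 0.1,"ax": 0,"ay": 0,"az": 0.6,"hand": 85},
    {"x": 1.8,"y": -2.1,"z": 0.1,"ax": 0,"ay": 0,"az": 0.9,"hand": 85},
    {"x": 2.4,"y": -2.9,"z": 0.2,"ax": 0,"ay": 0,"az": 1.2,"hand": 85},
    {"x": 3.0,"y": -3.6,"z": 0.2,"ax": 0,"ay": 0,"az": 1.4,"hand": 85},
    {"x": 3.6,"y": -4.3,"z": 0.3,"ax": 0,"ay": 0,"az": 1.6,"hand": 85},
    {"x": 4.3,"y": -5.1,"z": 0.3,"ax": 0,"ay": 0,"az": 1.8,"hand": 85},
    {"x": 5.0,"y": -5.9,"z": 0.3,"ax": 0,"ay": 0,"az": 2.1,"hand": 85}
  ],
  "grip_force": 30
}}

```text
clock: 0.9
eef_pos: [360.4, -204.4, 216.1]
tcp_rot: [-3.141, 0.0, 0.196]
contact_force: [0.9, -0.8, 0.4]
opening: 0.997
grasp_force: 0.0
```

Run:
```python
from h import *
s=monitor.sense();print(s['eef_pos'],s['tcp_rot'],s['contact_force'])
row([425,308,190],-.014)
```

```text
[ 360.38146151 -204.36267657  216.11466944] [-3.14144050e+00  8.30257624e-05  1.96128749e-01] [ 0.86368459 -0.82085176  0.35724986]
xyz [ 3.265 -9.799  0.524] a [-1.000e-03  1.000e-03  2.007e+00] dist mm 517.1
```

Full keys work. Now repeated targets.

>>> {"name": "drive_tool", "arguments": {
  "plan": [
    {"x": 3.3,"y": -9.8,"z": 0.5,"ax": 0,"ay": 0,"az": 2.0,"hand": 85},
    {"x": 3.3,"y": -9.8,"z": 0.5,"ax": 0,"ay": 0,"az": 2.0,"hand": 85},
    {"x": 3.3,"y": -9.8,"z": 0.5,"ax": 0,"ay": 0,"az": 2.0,"hand": 85},
    {"x": 3.3,"y": -9.8,"z": 0.5,"ax": 0,"ay": 0,"az": 2.0,"hand": 85},
    {"x": 3.3,"y": -9.8,"z": 0.5,"ax": 0,"ay": 0,"az": 2.0,"hand": 85},
    {"x": 3.3,"y": -9.8,"z": 0.5,"ax": 0,"ay": 0,"az": 2.0,"hand": 85},
    {"x": 3.3,"y": -9.8,"z": 0.5,"ax": 0,"ay": 0,"az": 2.0,"hand": 85},
    {"x": 3.3,"y": -9.8,"z": 0.5,"ax": 0,"ay": 0,"az": 2.0,"hand": 85}
  ],
  "grip_force": 30
}}

```text
clock: 1.7
eef_pos: [409.8, 183.9, 197.3]
tcp_rot: [3.142, -0.0, -0.011]
contact_force: [0.4, 0.1, 0.1]
opening: 0.995
grasp_force: 0.0
```

Run:
```python
from h import *
row([420,308,190],-.014)
```

```text
xyz [ 0.177 -2.484  0.146] a [ 0.    -0.002  0.028] dist mm 124.7
```

>>> {"name": "drive_tool", "arguments": {
  "plan": [
    {"x": 0.1,"y": -1.0,"z": 0.1,"ax": 0,"ay": 0,"az": 0,"hand": 85},
    {"x": 0.2,"y": -2.0,"z": 0.1,"ax": 0,"ay": 0,"az": 0,"hand": 85},
    {"x": 0.2,"y": -2.5,"z": 0.2,"ax": 0,"ay": 0,"az": 0,"hand": 85},
    {"x": 0.2,"y": -2.5,"z": 0.9,"ax": 0,"ay": 0,"az": 0,"hand": 85},
    {"x": 0.2,"y": -2.5,"z": 1.6,"ax": 0,"ay": 0,"az": 0,"hand": 85},
    {"x": 0.2,"y": -2.5,"z": 2.3,"ax": 0,"ay": 0,"az": 0,"hand": 85},
    {"x": 0.2,"y": -2.5,"z": 2.6,"ax": 0,"ay": 0,"az": 0,"hand": 85},
    {"x": 0.2,"y": -2.5,"z": 2.6,"ax": 0,"ay": 0,"az": 0,"hand": 85}
  ],
  "grip_force": 30
}}

```text
clock: 2.5
eef_pos: [419.9, 305.4, 64.9]
tcp_rot: [3.139, 0.004, -0.011]
contact_force: [-0.1, -0.9, -0.6]
opening: 0.994
grasp_force: 0.0
```

Run:
```python
from h import *
s=monitor.sense();print(s['eef_pos'],s['tcp_rot'],s['contact_force'])
im=imaging.grab_frame("side")[175:335,240:400,::-1]
wr=imaging.grab_frame("wrist")[:,:,::-1]
im=cv2.resize(im,(400,400),interpolation=cv2.INTER_CUBIC); wr=cv2.resize(wr,(400,300))
o=np.zeros((400,800,3),np.uint8);o[:,:400]=im;o[:300,400:]=wr
cv2.imwrite("pics/c.png",o)
```

```text
[419.85793474 305.39789811  64.94935911] [ 3.13857006  0.00408155 -0.01144007] [-0.07522936 -0.89559041 -0.55975007]
```

View pics/c.png

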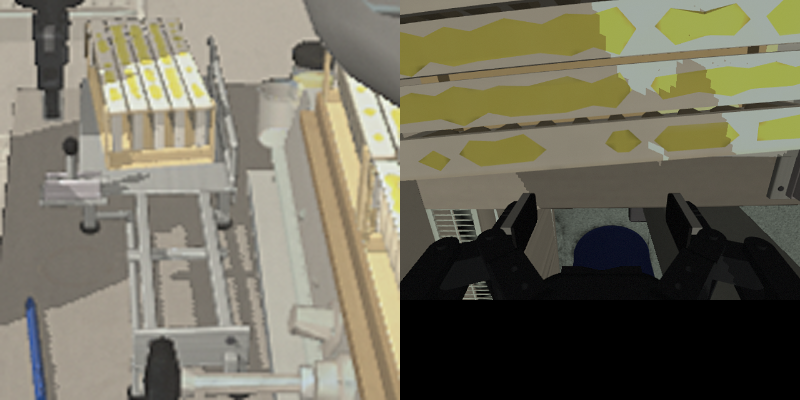

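>>> {"name": "drive_tool", "arguments": {
  "plan": [
    {"x": 0.2,"y": 0,"z": 0,"ax": 0,"ay": 0,"az": 0,"hand": 85},
    {"x": 0.4,"y": 0,"z": 0,"ax": 0,"ay": 0,"az": 0,"hand": 85},
    {"x": 0.5,"y": 0,"z": 0,"ax": 0,"ay": 0,"az": 0,"hand": 85},
    {"x": 0.6,"y": 0,"z": 0,"ax": 0,"ay": 0,"az": 0,"hand": 85},
    {"x": 0.65,"y": 0,"z": 0,"ax": 0,"ay": 0,"az": 0,"hand": 85},
    {"x": 0.7,"y": 0,"z": 0,"ax": 0,"ay": 0,"az": 0,"hand": 85},
    {"x": 0.75,"y": 0,"z": 0,"ax": 0,"ay": 0,"az": 0,"hand": 85},
    {"x": 0.8,"y": 0,"z": 0,"ax": 0,"ay": 0,"az": 0,"hand": 85}
  ],
  "grip_force": 30
}}

```text
clock: 3.4
eef_pos: [461.5, 306.1, 67.3]
tcp_rot: [3.141, 0.0, -0.011]
contact_force: [-1.9, 0.6, 0.2]
opening: 0.994
grasp_force: 0.0
```

Run:
```python
from h import *
s=monitor.sense();print(s['eef_pos'],s['tcp_rot'],s['contact_force'],s['wrist_torque'])
c=imaging.camera_info("wrist");print("cam pos",-np.array(c['R']).T@c['t'],c['R'][2])
```

```text
[461.48943009 306.08659076  67.31599759] [ 3.14146892e+00  3.27717415e-04 -1.13844603e-02] [-1.92601397  0.5510508   0.16071811] [0.07775533 0.16861799 0.10532926]
cam pos [543.16794644 305.05565451 208.86907499] [-0.31831281  0.00398451 -0.94797736]
```

>>> {"name": "drive_tool", "arguments": {
  "plan": [
    {"x": 0.04,"y": 0,"z": 0.02,"ax": 0,"ay": 0,"az": 0,"hand": 85},
    {"x": 0.07,"y": 0,"z": 0.02,"ax": 0,"ay": 0,"az": 0,"hand": 85},
    {"x": 0.1,"y": 0,"z": 0.02,"ax": 0,"ay": 0,"az": 0,"hand": 85},
    {"x": 0.13,"y": 0,"z": 0.02,"ax": 0,"ay": 0,"az": 0,"hand": 85},
    {"x": 0.16,"y": 0,"z": 0.02,"ax": 0,"ay": 0,"az": 0,"hand": 85},
    {"x": 0.18,"y": 0,"z": 0.02,"ax": 0,"ay": 0,"az": 0,"hand": 85},
    {"x": 0.2,"y": 0,"z": 0.02,"ax": 0,"ay": 0,"az": 0,"hand": 85}
  ],
  "grip_force": 30
}}

```text
clock: 4.1
eef_pos: [471.6, 305.9, 66.4]
tcp_rot: [3.142, 0.0, -0.012]
contact_force: [-0.3, -0.9, -0.0]
opening: 1.0
grasp_force: 0.0
```

Run:
```python
from h import *
s=monitor.sense();print(s['wrist_torque'])
```

```text
[ 0.0242578   0.16471538 -0.02982656]
```

>>> {"name": "drive_tool", "arguments": {
  "plan": [
    {"x": 0.02,"y": 0,"z": 0,"ax": 0,"ay": 0,"az": 0,"hand": 85},
    {"x": 0.04,"y": 0,"z": 0,"ax": 0,"ay": 0,"az": 0,"hand": 85},
    {"x": 0.06,"y": 0,"z": 0,"ax": 0,"ay": 0,"az": 0,"hand": 85},
    {"x": 0.08,"y": 0,"z": 0,"ax": 0,"ay": 0,"az": 0,"hand": 85}
  ],
  "grip_force": 30
}}

```text
clock: 4.5
eef_pos: [474.7, 306.0, 66.3]
tcp_rot: [3.141, 0.002, -0.012]
contact_force: [-8.7, 2.0, 2.7]
opening: 0.994
grasp_force: 0.0
```

Run:
```python
from h import *
s=monitor.sense();print(s['wrist_torque'])
wr=imaging.grab_frame("wrist")[:,:,::-1]
cv2.imwrite("pics/d.png",wr)
im=imaging.grab_frame("side")[170:260,260:340,::-1]
o=np.zeros((480,800,3),np.uint8);o[:,:427]=cv2.resize(im,(427,480),interpolation=cv2.INTER_CUBIC);o[:280,427:]=cv2.resize(wr,(373,280))
cv2.imwrite("pics/e.png",o)
```

```text
[ 0.21427385  0.97928635 -0.34982028]
```

View pics/e.png

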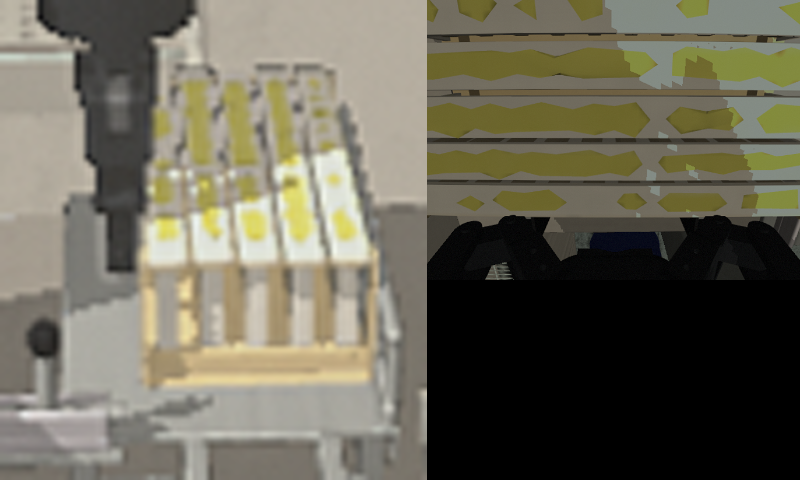

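The side view shows the frame square with its right side along the guide rod, and the wrist view shows the flange edge horizontal (parallel to the tool). The force jump to 8.7 N at x=474.7 matches the flush position. Next I check frame yaw in the wrist image and clearance at the loading end.

Run:
```python
from h import *
c=imaging.camera_info("wrist"); cs=imaging.camera_info("scene"); cd=imaging.camera_info("side")
def ray(c,px,z):
    u=cv2.undistortPoints(np.array([[px]],float),c['mtx'],c['dist'])[0,0]
    R=np.array(c['R']);o=-R.T@c['t'];d=R.T@[u[0],u[1],1];return (o+d*(z-o[2])/d[2]).round(1)
g=cv2.cvtColor(cv2.imread("pics/d.png"),cv2.COLOR_BGR2GRAY).astype(float)
# gaps between strips: dark minima near given rows
for r0 in (372,312,258,160):
    xs=np.arange(10,630,5);ys=[]
    for x in xs:
        w=cv2.GaussianBlur(g,(5,5),0)[r0-9:r0+10,x];ys.append(r0-9+(np.argmax(-np.diff(w)) if 1 else 0))
    ys=np.array(ys);
    for _ in range(6):
        p=np.polyfit(xs,ys,1);e=abs(np.polyval(p,xs)-ys);k=e<=max(1.0,np.median(e)*1.5);xs,ys=xs[k],ys[k]
    a,b=ray(c,(50,np.polyval(p,50)),120),ray(c,(590,np.polyval(p,590)),120)
    print(r0,len(xs),a,b,"yaw",np.arctan2(a[0]-b[0],b[1]-a[1]) if b[1]>a[1] else np.arctan2(b[0]-a[0],a[1]-b[1]))
print("table edge",ray(cs,(130,197),0),ray(cs,(190,362),0),ray(cd,(247,211),0))
for z in(0,200,400): print(z,ray(cs,(105,205),z),ray(cs,(150,400),z))
print(monitor.sense()['qpos'])
```

```text
372 66 [486.5 386.1 120. ] [484.6 226.7 120. ] yaw -0.011919134405039708
312 124 [507.8 380.4 120. ] [505.9 231.7 120. ] yaw -0.012776708882478817
258 35 [522.  376.7 120. ] [519.3 234.8 120. ] yaw -0.01902518837297818
160 48 [549.7 369.8 120. ] [547.7 241.1 120. ] yaw -0.01553876479099734
table edge [1295.  483.    0.] [343.6 501.1   0. ] [370.6 493.    0. ]
0 [1263.7  570.8    0. ] [284.6 585.6   0. ]
200 [724.2 574.4 200. ] [ 74.1 584.2 200. ]
400 [184.7 578.  400. ] [-136.5  582.8  400. ]
[5.69345953e-01 4.70825322e-01 1.88684457e+00 1.34232367e-03
 7.85624183e-01 2.15163795e+00]
```

>>> {"name": "drive_tool", "arguments": {
  "plan": [
    {"x": -0.3,"y": 0,"z": 0,"ax": 0,"ay": 0,"az": 0,"hand": 85},
    {"x": -1.0,"y": 0,"z": 0,"ax": 0,"ay": 0,"az": 0,"hand": 80},
    {"x": -1.2,"y": 0,"z": -0.8,"ax": 0,"ay": 0,"az": 0,"hand": 70},
    {"x": -1.2,"y": 0,"z": -1.7,"ax": 0,"ay": 0,"az": 0,"hand": 60},
    {"x": -1.2,"y": 0,"z": -2.6,"ax": 0,"ay": 0,"az": -1.4,"hand": 60},
    {"x": -1.2,"y": -0.2,"z": -2.8,"ax": 0,"ay": 0,"az": -2.8,"hand": 60},
    {"x": -1.0,"y": -0.4,"z": -2.8,"ax": 0,"ay": 0,"az": -4.2,"hand": 60},
    {"x": -0.8,"y": -0.6,"z": -2.8,"ax": 0,"ay": 0,"az": -5.6,"hand": 60}
  ],
  "grip_force": 30
}}

```text
clock: 5.4
eef_pos: [435.9, 337.0, 207.5]
tcp_rot: [3.141, -0.003, 0.581]
contact_force: [-0.5, 0.5, 0.3]
opening: 0.699
grasp_force: 0.0
```

Run:
```python
from h import *
print(monitor.sense()['qpos'])
row([536,440,200],1.557)
```

```text
[ 6.55536655e-01  2.62302193e-01  1.81873850e+00 -3.28665267e-04
  1.05805283e+00  1.64513241e+00]
xyz [ 2.805 -0.623  0.157] a [ 0.013 -0.022 -9.317] dist mm 143.9
```

>>> {"name": "drive_tool", "arguments": {
  "plan": [
    {"x": 0.3,"y": -0.1,"z": 0,"ax": 0,"ay": 0,"az": -1.4,"hand": 60},
    {"x": 0.7,"y": -0.2,"z": 0,"ax": 0,"ay": 0,"az": -2.8,"hand": 60},
    {"x": 1.1,"y": -0.3,"z": 0,"ax": 0,"ay": 0,"az": -4.2,"hand": 60},
    {"x": 1.6,"y": -0.4,"z": 0.1,"ax": 0,"ay": 0,"az": -5.6,"hand": 60},
    {"x": 2.0,"y": -0.5,"z": 0.1,"ax": 0,"ay": 0,"az": -7.0,"hand": 60},
    {"x": 2.4,"y": -0.6,"z": 0.1,"ax": 0,"ay": 0,"az": -8.4,"hand": 60},
    {"x": 2.8,"y": -0.6,"z": 0.1,"ax": 0,"ay": 0,"az": -9.3,"hand": 60},
    {"x": 2.8,"y": -0.62,"z": 0.1,"ax": 0,"ay": 0,"az": -9.3,"hand": 60}
  ],
  "grip_force": 30
}}

```text
clock: 6.2
eef_pos: [537.6, 439.7, 201.2]
tcp_rot: [3.14, -0.001, 1.551]
contact_force: [-0.7, -0.0, 0.4]
opening: 0.7
grasp_force: 0.0
```

Run:
```python
from h import *
row([536,441,66],1.557)
```

```text
xyz [ 0.024 -0.037  2.703] a [ 0.014 -0.007 -0.059] dist mm 135.2
```

>>> {"name": "drive_tool", "arguments": {
  "plan": [
    {"x": 0.06,"y": -0.03,"z": 0.6,"ax": 0,"ay": 0,"az": 0,"hand": 60},
    {"x": 0.06,"y": -0.03,"z": 1.2,"ax": 0,"ay": 0,"az": 0,"hand": 60},
    {"x": 0.06,"y": -0.03,"z": 1.6,"ax": 0,"ay": 0,"az": 0,"hand": 60},
    {"x": 0.06,"y": -0.03,"z": 1.8,"ax": 0,"ay": 0,"az": 0,"hand": 60},
    {"x": 0.06,"y": -0.03,"z": 2.0,"ax": 0,"ay": 0,"az": 0,"hand": 60},
    {"x": 0.06,"y": -0.03,"z": 2.3,"ax": 0,"ay": 0,"az": 0,"hand": 60},
    {"x": 0.06,"y": -0.03,"z": 2.6,"ax": 0,"ay": 0,"az": 0,"hand": 60},
    {"x": 0.06,"y": -0.03,"z": 2.7,"ax": 0,"ay": 0,"az": 0,"hand": 60}
  ],
  "grip_force": 30
}}

```text
clock: 7.0
eef_pos: [534.4, 440.9, 64.6]
tcp_rot: [-3.14, 0.001, 1.549]
contact_force: [-0.4, -0.9, 0.9]
opening: 0.701
grasp_force: 0.0
```

>>> {"name": "drive_tool", "arguments": {
  "plan": [
    {"x": -0.1,"y": 0.01,"z": 0,"ax": 0,"ay": 0,"az": -0.08,"hand": 60},
    {"x": -0.2,"y": 0.02,"z": 0,"ax": 0,"ay": 0,"az": -0.08,"hand": 60},
    {"x": -0.3,"y": 0.02,"z": 0,"ax": 0,"ay": 0,"az": -0.08,"hand": 60},
    {"x": -0.45,"y": 0.02,"z": 0,"ax": 0,"ay": 0,"az": -0.08,"hand": 60},
    {"x": -0.6,"y": 0.02,"z": 0,"ax": 0,"ay": 0,"az": -0.08,"hand": 60},
    {"x": -0.75,"y": 0.02,"z": 0,"ax": 0,"ay": 0,"az": -0.08,"hand": 60},
    {"x": -0.9,"y": 0.02,"z": 0,"ax": 0,"ay": 0,"az": -0.08,"hand": 60}
  ],
  "grip_force": 30
}}

```text
clock: 7.7
eef_pos: [535.3, 395.9, 66.7]
tcp_rot: [3.141, -0.0, 1.557]
contact_force: [-1.3, 2.8, 0.8]
opening: 0.705
grasp_force: 0.0
```

Run:
```python
from h import *
s=monitor.sense();print(s['wrist_torque'],s['eef_pos'])
im=imaging.grab_frame("side")[170:300,260:360,::-1]
im2=imaging.grab_frame("scene")[205:305,185:350,::-1]
o=np.zeros((480,800,3),np.uint8);o[:,:369]=cv2.resize(im,(369,480),interpolation=cv2.INTER_CUBIC);o[:260,370:]=cv2.resize(im2,(430,260),interpolation=cv2.INTER_CUBIC)
cv2.imwrite("pics/f.png",o)
```

```text
[ 0.28288562  0.03723872 -0.09946828] [535.27763081 395.94360835  66.69765563]
```

View pics/f.png

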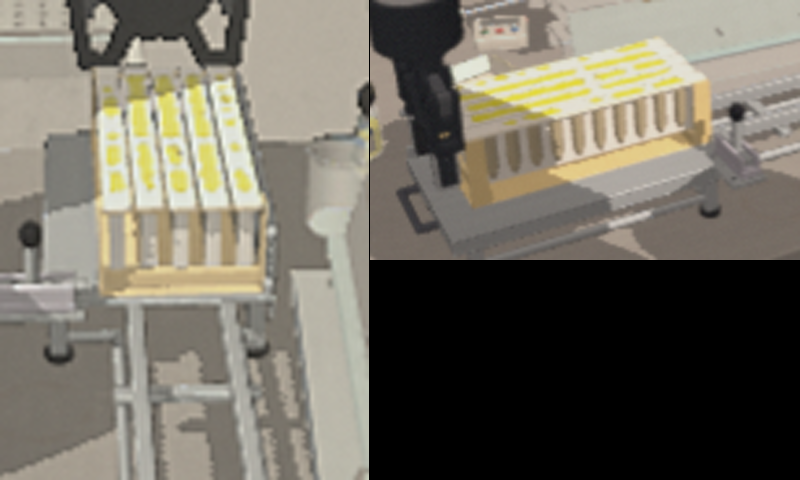

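The frame is sliding squarely along the guide, with its leading edge about at the joint with the bars (side crop row 290). I'll keep pushing.

>>> {"name": "drive_tool", "arguments": {
  "plan": [
    {"x": -0.2,"y": 0.01,"z": 0,"ax": 0,"ay": 0,"az": 0,"hand": 60},
    {"x": -0.45,"y": 0.01,"z": 0,"ax": 0,"ay": 0,"az": 0,"hand": 60},
    {"x": -0.7,"y": 0.01,"z": 0,"ax": 0,"ay": 0,"az": 0,"hand": 60},
    {"x": -0.95,"y": 0.01,"z": 0,"ax": 0,"ay": 0,"az": 0,"hand": 60},
    {"x": -1.2,"y": 0.01,"z": 0,"ax": 0,"ay": 0,"az": 0,"hand": 60},
    {"x": -1.45,"y": 0.01,"z": 0,"ax": 0,"ay": 0,"az": 0,"hand": 60},
    {"x": -1.7,"y": 0.01,"z": 0,"ax": 0,"ay": 0,"az": 0,"hand": 60},
    {"x": -1.9,"y": 0.01,"z": 0,"ax": 0,"ay": 0,"az": 0,"hand": 60}
  ],
  "grip_force": 30
}}

```text
clock: 8.6
eef_pos: [534.3, 300.3, 66.4]
tcp_rot: [-3.142, 0.0, 1.557]
contact_force: [-0.5, 2.9, -0.3]
opening: 0.705
grasp_force: 0.0
```

Run:
```python
from h import *
s=monitor.sense();print(s['wrist_torque'],s['eef_pos'],s['contact_force'],s['tcp_rot'],s['qpos'])
row(W([0,4,65]),1.557)
```

```text
[ 0.19894303 -0.01276873 -0.04221684] [534.31711802 300.29685412  66.40195926] [-0.50475978  2.92636143 -0.32049736] [-3.14151350e+00  1.16381933e-04  1.55688587e+00] [ 5.09611615e-01  5.28206863e-01  1.77974385e+00 -8.26785507e-05
  8.33768680e-01  5.23577643e-01]
xyz [-2.934 -0.     0.028] a [-0.001  0.001 -0.001] dist mm 146.7
```

>>> {"name": "drive_tool", "arguments": {
  "plan": [
    {"x": -0.2,"y": 0.01,"z": 0,"ax": 0,"ay": 0,"az": 0,"hand": 60},
    {"x": -0.45,"y": 0.01,"z": 0,"ax": 0,"ay": 0,"az": 0,"hand": 60},
    {"x": -0.7,"y": 0.01,"z": 0,"ax": 0,"ay": 0,"az": 0,"hand": 60},
    {"x": -0.95,"y": 0.01,"z": 0,"ax": 0,"ay": 0,"az": 0,"hand": 60},
    {"x": -1.2,"y": 0.01,"z": 0,"ax": 0,"ay": 0,"az": 0,"hand": 60},
    {"x": -1.45,"y": 0.01,"z": 0,"ax": 0,"ay": 0,"az": 0,"hand": 60},
    {"x": -1.7,"y": 0.01,"z": 0,"ax": 0,"ay": 0,"az": 0,"hand": 60},
    {"x": -1.9,"y": 0.01,"z": 0,"ax": 0,"ay": 0,"az": 0,"hand": 60}
  ],
  "grip_force": 30
}}

```text
clock: 9.4
eef_pos: [533.4, 205.3, 66.3]
tcp_rot: [-3.141, 0.0, 1.557]
contact_force: [-0.2, 1.1, -1.4]
opening: 0.7
grasp_force: 0.0
```

Run:
```python
from h import *
s=monitor.sense();print(s['wrist_torque'],s['eef_pos'],s['contact_force'],s['tcp_rot'])
row(W([0,4,65]),1.557)
```

```text
[ 0.1077807  -0.02578947 -0.03360595] [533.40518152 205.31495986  66.3224227 ] [-0.18855357  1.11004122 -1.4083193 ] [-3.14132197e+00  1.91153589e-04  1.55685365e+00]
xyz [-1.035 -0.009  0.027] a [-0.003  0.002 -0.001] dist mm 51.7
```

>>> {"name": "drive_tool", "arguments": {
  "plan": [
    {"x": -0.2,"y": 0,"z": 0,"ax": 0,"ay": 0,"az": 0,"hand": 60},
    {"x": -0.4,"y": 0,"z": 0,"ax": 0,"ay": 0,"az": 0,"hand": 60},
    {"x": -0.55,"y": 0,"z": 0,"ax": 0,"ay": 0,"az": 0,"hand": 60},
    {"x": -0.7,"y": 0,"z": 0,"ax": 0,"ay": 0,"az": 0,"hand": 60},
    {"x": -0.8,"y": 0,"z": 0,"ax": 0,"ay": 0,"az": 0,"hand": 60},
    {"x": -0.86,"y": 0,"z": 0,"ax": 0,"ay": 0,"az": 0,"hand": 60},
    {"x": -0.9,"y": 0,"z": 0,"ax": 0,"ay": 0,"az": 0,"hand": 60},
    {"x": -0.93,"y": 0,"z": 0,"ax": 0,"ay": 0,"az": 0,"hand": 60}
  ],
  "grip_force": 30
}}

```text
clock: 10.2
eef_pos: [533.0, 160.1, 66.4]
tcp_rot: [3.142, -0.0, 1.557]
contact_force: [1.6, 0.4, -2.5]
opening: 0.704
grasp_force: 0.0
```

>>> {"name": "drive_tool", "arguments": {
  "plan": [
    {"x": -0.04,"y": 0,"z": 0,"ax": 0,"ay": 0,"az": 0,"hand": 60},
    {"x": -0.07,"y": 0,"z": 0,"ax": 0,"ay": 0,"az": 0,"hand": 60},
    {"x": -0.09,"y": 0,"z": 0,"ax": 0,"ay": 0,"az": 0,"hand": 60},
    {"x": -0.11,"y": 0,"z": 0,"ax": 0,"ay": 0,"az": 0,"hand": 60}
  ],
  "grip_force": 30
}}

```text
clock: 10.6
eef_pos: [532.9, 154.6, 66.4]
tcp_rot: [3.142, -0.0, 1.557]
contact_force: [-0.2, 1.0, -2.1]
opening: 0.701
grasp_force: 0.0
```

Run:
```python
from h import *
s=monitor.sense();print(s['wrist_torque'],s['eef_pos'],s['contact_force'],s['tcp_rot'])
```

```text
[ 0.15951199 -0.03116716  0.02999865] [532.87083276 154.56054706  66.40426162] [-0.22702037  1.02172222 -2.08915332] [ 3.14154966e+00 -2.91711890e-05  1.55721238e+00]
```

Not at the stop yet; I'll creep on in 1 mm steps.

>>> {"name": "drive_tool", "arguments": {
  "plan": [
    {"x": -0.02,"y": 0,"z": 0,"ax": 0,"ay": 0,"az": 0,"hand": 60},
    {"x": -0.04,"y": 0,"z": 0,"ax": 0,"ay": 0,"az": 0,"hand": 60},
    {"x": -0.06,"y": 0,"z": 0,"ax": 0,"ay": 0,"az": 0,"hand": 60}
  ],
  "grip_force": 30
}}

```text
clock: 10.9
eef_pos: [533.8, 153.1, 67.0]
tcp_rot: [3.14, -0.003, 1.556]
contact_force: [0.0, 13.7, 2.1]
opening: 0.703
grasp_force: 0.0
```

>>> {"name": "drive_tool", "arguments": {
  "plan": [
    {"x": -0.02,"y": 0,"z": 0,"ax": 0,"ay": 0,"az": 0,"hand": 60},
    {"x": -0.04,"y": 0,"z": 0,"ax": 0,"ay": 0,"az": 0,"hand": 60}
  ],
  "grip_force": 30
}}

```text
clock: 11.1
eef_pos: [534.7, 152.8, 67.7]
tcp_rot: [3.138, -0.005, 1.554]
contact_force: [-0.2, 24.6, 6.1]
opening: 0.705
grasp_force: 0.0
```

It is at the stop where predicted (y≈153). I'll back off at once and look.

>>> {"name": "drive_tool", "arguments": {
  "plan": [
    {"x": 0.04,"y": 0,"z": 0,"ax": 0,"ay": 0,"az": 0,"hand": 60},
    {"x": 0.1,"y": 0,"z": 0,"ax": 0,"ay": 0,"az": 0,"hand": 60},
    {"x": 0.4,"y": 0,"z": 0,"ax": 0,"ay": 0,"az": 0,"hand": 60},
    {"x": 0.8,"y": 0,"z": -0.4,"ax": 0,"ay": 0,"az": 0,"hand": 60},
    {"x": 1.0,"y": 0,"z": -1.2,"ax": 0,"ay": 0,"az": 0,"hand": 40},
    {"x": 1.0,"y": 0,"z": -2.1,"ax": 0,"ay": 0,"az": 0,"hand": 20},
    {"x": 1.0,"y": 0,"z": -2.9,"ax": 0,"ay": 0,"az": 0,"hand": 0}
  ],
  "grip_force": 30
}}

```text
clock: 11.8
eef_pos: [533.4, 200.6, 213.4]
tcp_rot: [3.141, 0.0, 1.558]
contact_force: [0.5, -0.1, 0.0]
opening: 0.192
grasp_force: 0.0
```

Run:
```python
from h import *
im=imaging.grab_frame("side")[190:340,250:370,::-1]
im2=imaging.grab_frame("scene")[195:305,265:415,::-1]
o=np.zeros((450,800,3),np.uint8);o[:,:360]=cv2.resize(im,(360,450),interpolation=cv2.INTER_CUBIC);o[:323,360:]=cv2.resize(im2,(440,323),interpolation=cv2.INTER_CUBIC)
cv2.imwrite("pics/g.png",o)
```

```text
(no output)
```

View pics/g.png

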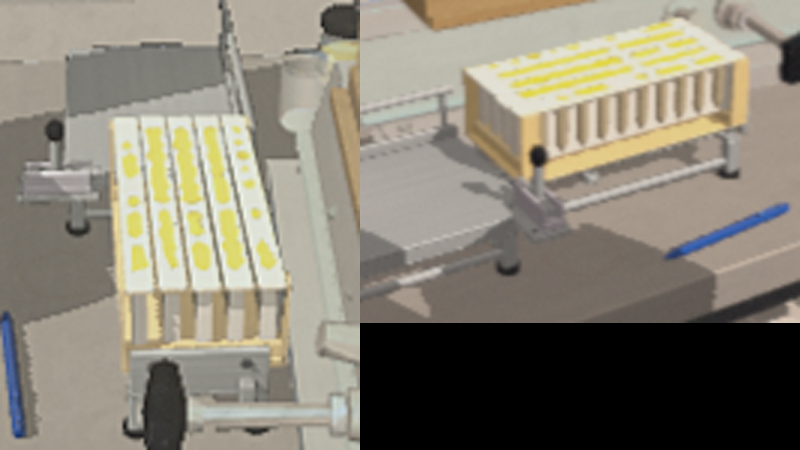

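The frame is home against the stop and straight. Side-crop corners are (122,292), (290,280) at the top and (125,366), (286,361) at the bottom; the stop top runs (132,352) to (268,347). I'll check centring numerically.

Run:
```python
from h import *
np.set_printoptions(precision=1,suppress=True)
cs,cd=imaging.camera_info("scene"),imaging.camera_info("side")
F=lambda p:np.array(p)+0
side=[[-54,-112,121],[54,-112,121],[-53,-114,56],[53,-114,56],[-50,113,120],[50,113,120]]
sc=[[-54,112,121],[-54,-112,121],[54,112,121],[-53,113,55],[-53,-113,55]]
home=np.r_[W([0,-120,0])[:2],SP[2]]
print("side pred crop",((proj(cd,place(home,side))-[250,190])*3).tolist())
print("scene pred crop",((proj(cs,place(home,sc))-[265,195])*2.933).tolist())
print("stop pred",((proj(cd,place(SP,[[-45,-236,72],[45,-236,72]]))-[250,190])*3).tolist())
q,e=fit([(cd,side,np.array([[122,292],[290,280],[125,366],[286,361],[113,117],[245,115]])/3+[250,190]),
 (cs,sc,np.array([[525,118],[747,58],[465,70],[528,180],[746,127]])/2.933+[265,195])],home)
print(q,e.ravel(),"home",home)
# lower, edge columns of brass (left/right) in side image
im=imaging.grab_frame("side").astype(int)
for y in(303,306,309): print(y,[tuple(im[y,x]) for x in list(range(288,296))],[tuple(im[y,x]) for x in range(341,349)])
```

```text
side pred crop [[113.41137030584804, 289.1232380331064], [285.53085594809545, 283.40232203649896], [116.33586344884822, 373.29085056898964], [279.3869803075395, 367.001163039132], [110.91071508385619, 118.46567005574784], [240.23837238242447, 115.56493490324371]]
scene pred crop [[163.02607120531894, 112.78786558139885], [391.08719389271425, 54.00879499943064], [104.42665949872463, 63.52814543251616], [162.90658471935907, 184.2994195384699], [387.00666377303173, 120.83188075370171]]
stop pred [[128.6956574990051, 355.095655495716], [268.6803655490407, 349.8529860091179]]
[526.2  22.2   0.1] [  -0.7    2.5    0.6    2.2   -0.7    6.    -0.1    3.1   -5.8    2.9
   -6.6    1.2 -116.7   -0.9 -118.8   -2.8 -119.4   -0.8 -117.9    2.4
 -119.9   -3.6] home [530.5  29.6  -0. ]
303 [(np.int64(165), np.int64(158), np.int64(145)), (np.int64(167), np.int64(158), np.int64(142)), (np.int64(178), np.int64(163), np.int64(134)), (np.int64(193), np.int64(175), np.int64(138)), (np.int64(203), np.int64(184), np.int64(138)), (np.int64(188), np.int64(172), np.int64(135)), (np.int64(149), np.int64(145), n
[... 1254 characters left out ...]
nt64(167), np.int64(159), np.int64(144)), (np.int64(181), np.int64(166), np.int64(138)), (np.int64(189), np.int64(170), np.int64(134)), (np.int64(162), np.int64(145), np.int64(114)), (np.int64(153), np.int64(146), np.int64(130)), (np.int64(146), np.int64(146), np.int64(141)), (np.int64(143), np.int64(143), np.int64(137))] [(np.int64(229), np.int64(211), np.int64(158)), (np.int64(228), np.int64(210), np.int64(158)), (np.int64(206), np.int64(188), np.int64(141)), (np.int64(142), np.int64(129), np.int64(100)), (np.int64(162), np.int64(149), np.int64(125)), (np.int64(136), np.int64(134), np.int64(128)), (np.int64(137), np.int64(138), np.int64(132)), (np.int64(193), np.int64(190), np.int64(177))]
```

Run:
```python
from h import *
np.set_printoptions(precision=2,suppress=True)
s=monitor.sense();c=imaging.camera_info("wrist");wr=imaging.grab_frame("wrist")[:,:,::-1]
np.save("pics/h.npy",wr);cv2.imwrite("pics/h.png",wr)
L=[[0,-6,120],[54,-8,121],[-54,-8,121],[55,0,67],[55,100,67],[-54,-8,57],[53,-7,57],[-90,0,55],[62,0,55],[-95,1,106]]
print(np.c_[L,proj(c,place(SP,L))])
cs,cd=imaging.camera_info("scene"),imaging.camera_info("side")
side=[[-54,-112,121],[54,-112,121],[-53,-114,56],[53,-114,56],[-50,113,120],[50,113,120]]
sc=[[-54,112,121],[-54,-112,121],[54,112,121],[-53,113,55],[-53,-113,55]]
home=np.r_[W([0,-120,0])[:2],SP[2]]
q,e=fit([(cd,side,np.array([[122,292],[290,280],[125,366],[286,361],[113,117],[245,115]])/3+[250,190]),
 (cs,sc,(np.array([[525,118],[747,58],[465,70],[528,180],[746,127]])-[360,0])/2.933+[265,195])],home)
print(q,e.ravel(),"home",home)
```

```text
[[  0.    -6.   120.   318.35 316.84]
 [ 54.    -8.   121.   391.86 319.72]
 [-54.    -8.   121.   244.69 319.99]
 [ 55.     0.    67.   382.01 278.99]
 [ 55.   100.    67.   388.71 161.94]
 [-54.    -8.    57.   258.52 282.62]
 [ 53.    -7.    57.   377.58 281.45]
 [-90.     0.    55.   218.32 273.54]
 [ 62.     0.    55.   387.63 273.37]
 [-95.     1.   106.   194.22 299.31]]
[532.81  30.33   0.01] [-0.43 -0.94  0.74  0.49 -0.52  2.44 -0.03  1.32 -0.68  0.55 -1.67 -0.16
 -0.55 -1.82  0.42 -2.02 -0.84 -2.06 -1.62  1.43 -0.61 -2.82] home [530.52  29.61  -0.01]
```

View pics/h.png

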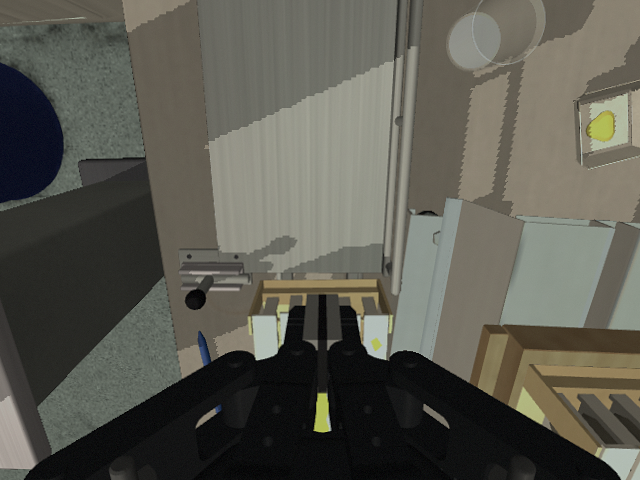

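The wrist view shows the frame end at rows 280–325 between columns ~250 and ~392, the guide ending at column ~383–400, and the knob at (196,298) against a predicted (194,299). I'll read the frame edges by colour.

Run:
```python
from h import *
im=np.load("pics/h.npy")
hsv=cv2.cvtColor(im,cv2.COLOR_BGR2HSV)
for y in list(range(276,332,3)):
    m=np.where((hsv[y,235:405,1]>85))[0]+235
    print(y,m.min() if len(m) else None,m.max() if len(m) else None,len(m))
for y in (250,262): # deck edges/guide
    g=im[y,:,:].astype(int).sum(1)//3
    print(y,"L",g[200:226],"R",g[374:404])
```

```text
276 None None 0
279 360 376 17
282 260 380 121
285 259 381 123
288 258 382 125
291 257 383 127
294 256 384 103
297 255 385 53
300 254 386 53
303 253 387 47
306 252 388 41
309 251 390 33
312 249 391 30
315 248 363 11
318 277 362 7
321 277 361 9
324 319 362 4
327 251 362 10
330 319 362 4
250 L [ 90  89  88  88  88  88  89  87  88  89  87  88  87  87  88  86  86  85
  99 126 124 129 143 143 141 140] R [106 104 106 106 106 105 106 112  80  73 105 133 147 145 139 130 111  95
  88  93 113 131 152 155 148 147 137 121 105  90]
262 L [70 72 70 72 72 71 72 69 69 62 62 61 62 62 61 62 65 79 76 70 79 78 75 76
 78 75] R [103 103 102 104 105 106 111  92  53  43  72  90 101  96  86  79  60  55
  88 112 128 151 154 149 149 137 121 105  91  99]
```

Run:
```python
from h import *
im=np.load("pics/h.npy");hsv=cv2.cvtColor(im,cv2.COLOR_BGR2HSV).astype(float)
c=imaging.camera_info("wrist")
def ray(c,px,z):
    u=cv2.undistortPoints(np.array([[px]],float),c['mtx'],c['dist'])[0,0]
    R=np.array(c['R']);o=-R.T@c['t'];d=R.T@[u[0],u[1],1];return (o+d*(z-o[2])/d[2])
def edge(ch,x,r0,r1,th):
    v=ch[r0:r1,x];i=np.argmax(v>th);return r0+i-(v[i]-th)/(v[i]-v[i-1]) if i else np.nan
S=hsv[:,:,1]
print([ (x,round(edge(S,x,272,292,80),1)) for x in range(262,380,6)])
def yawline(xs,ys,z):
    p=np.polyfit(xs,ys,1);a=ray(c,(xs[0],np.polyval(p,xs[0])),z);b=ray(c,(xs[-1],np.polyval(p,xs[-1])),z)
    return np.arctan2(b[1]-a[1],b[0]-a[0]),a,b
xs=np.arange(266,377,2);ys=np.array([edge(S,x,272,292,80) for x in xs]);k=abs(ys-np.median(ys))<3
print("frame end yaw",yawline(xs[k],ys[k],57))
# deck edge y=0: brightness drop near row 273
g=cv2.cvtColor(im,cv2.COLOR_BGR2GRAY)
for x in(300,340,370): print(x,g[264:286,x])
# sides of frame at base corner-plate, world
for px,z in(((260,282),57),((381,282),57),((249,312),110),((391.5,312),110)): print(px,ray(c,px,z).round(1))
```

```text
[(262, np.float64(280.2)), (268, np.float64(279.7)), (274, np.float64(279.8)), (280, np.float64(280.0)), (286, np.float64(279.9)), (292, np.float64(279.6)), (298, np.float64(279.7)), (304, np.float64(279.6)), (310, np.float64(279.7)), (316, np.float64(279.6)), (322, np.float64(279.6)), (328, np.float64(279.6)), (334, np.float64(279.4)), (340, np.float64(279.1)), (346, np.float64(278.9)), (352, np.float64(279.1)), (358, np.float64(279.0)), (364, np.float64(278.7)), (370, np.float64(278.8)), (376, np.float64(278.7))]
frame end yaw (np.float64(-0.0019118780019105463), array([483.48691276, 144.88708259,  57.        ]), array([581.43192032, 144.69982345,  57.        ]))
300 [102 101 103 105 104 103 104 105 100  94 101 100 101 101 100 101 124 141
 138 139 139 137]
340 [103 106 104 103 103 104 104 108  98  93 103 104 102 101  98 110 133 140
 139 139 138 138]
370 [111 110 109 111 110 109 112 111  97  89  95  96  94  92  89 122 145 142
 141 143 142 143]
(260, 282) [478. 143.  57.]
(381, 282) [586.  141.5  57. ]
(249, 312) [478.1 143.  110. ]
(391.5, 312) [585.8 141.5 110. ]
```

Measured: the +y end is centred to about 1 mm, there is a 6 mm gap from deck edge to frame end as expected for home, and yaw relative to the stand is about 0.6°. Good. Now the bolt.

Run:
```python
from h import *
row([395,152.5,200],1.557); row([395,152.5,90],1.557); print(monitor.sense()['opening'])
```

```text
xyz [-0.993 -2.766  0.241] a [ 0.021 -0.007  0.004] dist mm 147.4
xyz [-0.995 -2.77   2.441] a [ 0.021 -0.007  0.004] dist mm 191.2
-0.000786178518324869
```

>>> {"name": "drive_tool", "arguments": {
  "plan": [
    {"x": -0.3,"y": -0.8,"z": 0.1,"ax": 0,"ay": 0,"az": 0,"hand": 0},
    {"x": -0.6,"y": -1.6,"z": 0.2,"ax": 0,"ay": 0,"az": 0,"hand": 0},
    {"x": -0.9,"y": -2.4,"z": 0.2,"ax": 0,"ay": 0,"az": 0,"hand": 0},
    {"x": -1.0,"y": -2.78,"z": 0.3,"ax": 0,"ay": 0,"az": 0,"hand": 0},
    {"x": -1.0,"y": -2.78,"z": 1.0,"ax": 0,"ay": 0,"az": 0,"hand": 0},
    {"x": -1.0,"y": -2.78,"z": 1.7,"ax": 0,"ay": 0,"az": 0,"hand": 0},
    {"x": -1.0,"y": -2.78,"z": 2.3,"ax": 0,"ay": 0,"az": 0,"hand": 0},
    {"x": -1.0,"y": -2.78,"z": 2.42,"ax": 0,"ay": 0,"az": 0,"hand": 0}
  ],
  "grip_force": 30
}}

```text
clock: 12.8
eef_pos: [390.6, 150.4, 86.9]
tcp_rot: [-3.135, 0.003, 1.557]
contact_force: [0.0, -1.3, -0.1]
opening: 0.002
grasp_force: 0.0
```

>>> {"name": "drive_tool", "arguments": {
  "plan": [
    {"x": 0.02,"y": 0.15,"z": 0,"ax": 0,"ay": 0,"az": 0,"hand": 0},
    {"x": 0.02,"y": 0.3,"z": 0,"ax": 0,"ay": 0,"az": 0,"hand": 0},
    {"x": 0.02,"y": 0.45,"z": 0,"ax": 0,"ay": 0,"az": 0,"hand": 0},
    {"x": 0.02,"y": 0.6,"z": 0,"ax": 0,"ay": 0,"az": 0,"hand": 0},
    {"x": 0.02,"y": 0.7,"z": 0,"ax": 0,"ay": 0,"az": 0,"hand": 0},
    {"x": 0.02,"y": 0.8,"z": 0,"ax": 0,"ay": 0,"az": 0,"hand": 0},
    {"x": 0.02,"y": 0.9,"z": 0,"ax": 0,"ay": 0,"az": 0,"hand": 0},
    {"x": 0.02,"y": 0.98,"z": 0,"ax": 0,"ay": 0,"az": 0,"hand": 0}
  ],
  "grip_force": 30
}}

```text
clock: 13.6
eef_pos: [443.2, 151.7, 90.5]
tcp_rot: [3.142, 0.0, 1.557]
contact_force: [-2.1, -0.4, 2.1]
opening: -0.0
grasp_force: 0.9
```

>>> {"name": "drive_tool", "arguments": {
  "plan": [
    {"x": 0,"y": 0.03,"z": 0,"ax": 0,"ay": 0,"az": 0,"hand": 0},
    {"x": 0,"y": 0.06,"z": 0,"ax": 0,"ay": 0,"az": 0,"hand": 0},
    {"x": 0,"y": 0.09,"z": 0,"ax": 0,"ay": 0,"az": 0,"hand": 0}
  ],
  "grip_force": 30
}}

```text
clock: 13.9
eef_pos: [447.2, 151.7, 90.3]
tcp_rot: [-3.141, 0.0, 1.557]
contact_force: [-1.5, -0.1, 0.7]
opening: 0.0
grasp_force: 0.8
```

>>> {"name": "drive_tool", "arguments": {
  "plan": [
    {"x": 0,"y": 0.03,"z": 0,"ax": 0,"ay": 0,"az": 0,"hand": 0},
    {"x": 0,"y": 0.06,"z": 0,"ax": 0,"ay": 0,"az": 0,"hand": 0}
  ],
  "grip_force": 30
}}

```text
clock: 14.1
eef_pos: [448.8, 151.5, 90.1]
tcp_rot: [-3.138, 0.001, 1.557]
contact_force: [-11.6, 1.3, 8.4]
opening: 0.0
grasp_force: 5.3
```

>>> {"name": "drive_tool", "arguments": {
  "plan": [
    {"x": 0,"y": 0.03,"z": 0,"ax": 0,"ay": 0,"az": 0,"hand": 0},
    {"x": 0,"y": 0.06,"z": 0,"ax": 0,"ay": 0,"az": 0,"hand": 0}
  ],
  "grip_force": 30
}}

```text
clock: 14.3
eef_pos: [449.3, 151.3, 89.8]
tcp_rot: [-3.134, 0.001, 1.556]
contact_force: [-19.5, 4.4, 13.4]
opening: -0.003
grasp_force: 10.0
```

The bolt hit its end where predicted (x≈449). I'll retreat to the earlier viewpoint and check.

>>> {"name": "drive_tool", "arguments": {
  "plan": [
    {"x": 0,"y": -0.1,"z": 0,"ax": 0,"ay": 0,"az": 0,"hand": 0},
    {"x": 0,"y": -0.5,"z": 0,"ax": 0,"ay": 0,"az": 0,"hand": 0},
    {"x": 0,"y": -0.8,"z": -0.3,"ax": 0,"ay": 0,"az": 0,"hand": 0},
    {"x": 0,"y": -0.8,"z": -1.1,"ax": 0,"ay": 0,"az": 0,"hand": 0},
    {"x": 0,"y": -0.8,"z": -2.0,"ax": 0,"ay": 0,"az": 0,"hand": 0},
    {"x": 0.4,"y": -0.1,"z": -2.5,"ax": 0,"ay": 0,"az": 0,"hand": 0},
    {"x": 0.8,"y": 0.7,"z": -2.5,"ax": 0,"ay": 0,"az": 0,"hand": 0},
    {"x": 1.0,"y": 1.5,"z": -2.5,"ax": 0,"ay": 0,"az": 0,"hand": 0}
  ],
  "grip_force": 30
}}

```text
clock: 15.1
eef_pos: [531.6, 202.3, 217.3]
tcp_rot: [3.137, -0.002, 1.558]
contact_force: [0.9, -0.5, -0.4]
opening: -0.0
grasp_force: 0.0
```

Run:
```python
from h import *
print(monitor.sense()['eef_pos'],monitor.sense()['contact_force'])
wr=imaging.grab_frame("wrist")[210:360,150:430,::-1]; sd=imaging.grab_frame("side")[190:340,250:370,::-1]
c=imaging.camera_info("wrist");k=W([-60,1,106]);print("knob shot pred",(proj(c,[k,W([-94,1,106])])-[150,210])*1.75)
o=np.zeros((600,800,3),np.uint8);o[:263,:490]=cv2.resize(wr,(490,263),interpolation=cv2.INTER_CUBIC);o[:375,495:795]=cv2.resize(sd,(300,375),interpolation=cv2.INTER_CUBIC)
cv2.imwrite("pics/i.png",o)
```

```text
[531.55210368 202.32397671 217.32370619] [ 0.92273189 -0.54016331 -0.40222629]
knob shot pred [[161.32929836 157.27965761]
 [ 84.21395926 157.18471469]]
```

View pics/i.png

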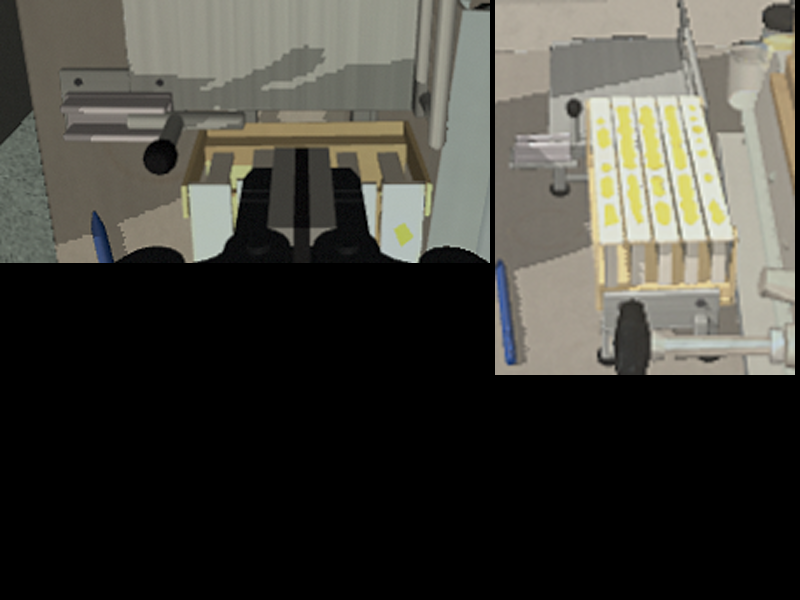

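The wrist crop shows the knob at (160,157), which matches the fully shot prediction of (161,157). The rod lies across behind the frame's near corner (columns 180–245), and the frame is still home and straight. Handing in.

```bash
python3 -c "
from rig import r
print(r.sign_off())"
```

```text
the job is handed in; nothing more can be done
None
```

The frame was slid without lifting onto the bars until it met the end stop, measured about 1–2 mm off centre and 0.6° off straight, and the bolt is fully shot behind it; the job is handed in at about 15 s, and the brass block, pen and beaker were not touched.

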